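Put away the washing-machine fittings

TASK

The washing machine is installed: put its fittings away in the grey divided tray. Lay the two transit bolts (the ones with the square plastic spacer) flat along the tray's two long troughs, one in each, and stand the two levelling feet (rubber disc with a thin threaded stud) upright on the floor of the two square cells, one in each. Leave the plain bolt with only a nut, the cupboard leg with the thick post, and the cup and jar where they are.

Things in the scene. Friction and masses are not known exactly. Their poses are not given: they have to be found in the camera images.
- tray: grey divided tray fixed to the worktop, any way round: 268 (x) x 160 (y) x 26 mm high; floor, walls and dividers 4 mm thick, all walls 26 mm high. Origin: centre of underside. Two long troughs, 84 (x) x 152 mm (y) inside, run along y, centres at x = -88 and x = 0, y = 0. The strip at the +x end has two square cells, 84 (x) x 74 mm (y) inside, centres at x = +88, y = -39 and +39
- transit_bolt_1: transit bolt with spacer (two alike), about 120 g: steel bolt 110 mm long lying flat, 10 mm shaft, hexagon head 18 mm wide, round its middle a square black plastic spacer 46 mm long, 22 x 22 mm, on which it rests (does not roll); grip this. Origin on the axis at mid-length, 11 mm above what it lies on; x along the bolt, head end at -55, thread end at +55 mm
- transit_bolt_2: transit bolt with spacer (two alike), about 120 g: steel bolt 110 mm long lying flat, 10 mm shaft, hexagon head 18 mm wide, round its middle a square black plastic spacer 46 mm long, 22 x 22 mm, on which it rests (does not roll); grip this. Origin on the axis at mid-length, 11 mm above what it lies on; x along the bolt, head end at -55, thread end at +55 mm
- foot_1: levelling foot (two alike), about 90 g, standing on its disc: black rubber disc 44 mm across, 16 mm thick, a steel hexagon nut on it (17 mm wide, top at 24 mm) and a bare threaded stud 10 mm thick straight up from the middle, top at 62 mm. Origin at the centre of the underside, z up along the stud; grip the stud (26 to 60 mm height) from above
- foot_2: levelling foot (two alike), about 90 g, standing on its disc: black rubber disc 44 mm across, 16 mm thick, a steel hexagon nut on it (17 mm wide, top at 24 mm) and a bare threaded stud 10 mm thick straight up from the middle, top at 62 mm. Origin at the centre of the underside, z up along the stud; grip the stud (26 to 60 mm height) from above
- plain_bolt: look-alike to leave alone: the same 110 mm steel bolt with the same head, but no plastic spacer, only a hexagon nut (18 mm across flats) 22 mm from its middle towards the thread. Origin on its axis at mid-length, 9 mm above the worktop; x along the bolt from head to thread
- cupboard_leg: look-alike to leave alone: the same black rubber disc 44 mm across and 16 mm thick, but with a smooth thick steel post 28 mm across on it, top at 62 mm, no nut and no thread. Origin at the centre of the underside, z up
- dosing_cup: bystander: small open white plastic cup, 68 mm across, 55 mm high, standing beyond the tray. Origin at the centre of the underside
- jar: bystander: closed white jar with a blue lid, 72 mm across, 70 mm high, standing beyond the tray. Origin at the centre of the underside
There are look-alikes about, which are no part of the job. What is shaped like the transit_bolt_2 but blue is not meant. Leave any red look-alike of the foot_1 alone.

How it is judged:
By the outcome, as a careful person would: the job done as asked, in the order asked, and still so for the second after the job is handed in, with the robot touching nothing.
It also fails if it takes over 102 s, if anything falls off the work surface, if the arm or the gripper's body presses on something with over 40 N, if the wrist force passes 120 N, or if a joint passes its speed limit or range.

ROBOT

A 7-joint arm with a two-finger parallel gripper is mounted at the origin on the work surface. World frame = base frame: x ahead of the robot, y to its left, z up, the work surface at z = 0. Lengths are in m, angles in rad, forces in N, time in s.
With the tool pointing down it reaches from about 0.4 to 0.9 m from the base axis. Payload 5.6 kg.
Tool frame: the origin (TCP) lies at the very end of the fingers, on their centre line; the grasp point (between the pads) lies 19 mm behind it; z points along the fingers, y is the line along which they close (so a half turn about z gives the same grasp; the last joint's range is limited). The gripper opens to 92 mm and grips with 3 to 60 N. Pads are 20 mm wide; open, the fingers measure 128 mm over their backs; the gripper's body (75 mm by 189 mm) begins 69 mm behind the grasp point.
Start: joints at [1.14, 0.468, -0.012, 1.603, 0.006, 1.071, -0.056], TCP at [0.246, -0.602, 0.185] pointing down, gripper open.
Joint ranges: [-2.53, 2.53], [-0.31, 2.02], [-1.57, 1.55], [0.28, 2.44], [-1.29, 4.43], [0.15, 1.84], [-2.92, 2.92]. Speed limits (rad/s): [2.57, 2.57, 3.14, 3.14, 3.14, 3.14, 3.14].

INTERFACE

Orientations are given as [roll, pitch, yaw] about the fixed x, y, z axes, in that order (R = Rz(yaw) Ry(pitch) Rx(roll)).
In Python, from cell import status, snapshot, camera_model, hand_in gives the robot as it stands.
- The arm moves only by the tool apply_moves, never from a script. Its argument "increments" is a list of rows, each an object with "slide": the shift along the tool's x, y, z in units of 40 mm (1.0 is 40 mm), a list of three; "delta_rot": the turn, a rotation vector about the tool's x, y, z in units of 6 degrees (1.0 is 6 degrees), a list of three; "grip": the finger opening in mm, from 0 to 91.9. A call has 1 to 12 rows; each row shifts and turns the commanded pose from where the row before left it, along the tool's axes as they then stand; what a row does not reach is not made up. A row lasts 1/12 s, in which the tool goes at most 41.7 mm and 7.16 degrees, less where a joint would pass 70% of its speed; a pose out of reach is approached as far as the arm can. A call is refused whole if a number of a shift passes 1 or a number of a turn 1, either way. A call with a gripper value outside its range is refused whole. The fingers move at their own pace and stop on an object; "grip_force" is the grip in N (left out, the last holds). Time passes only in rows, so rows that do not move let the fingers close. It gives the time, the measured TCP pose, the force, the opening and the grip force at its end, in the units of the state.
- status.get_obs(): the state, without advancing time (a new reading comes with each control period).
- snapshot(name): name is "scene" or "top"; returns the picture (400x640x3 uint8, blue, green, red); there is no depth.
- camera_model(name): a dict with "fovy" (degrees; the focal length in pixels is half the picture's height over the tangent of half this angle, whatever the lens; pixels are square), "cx", "cy" (the principal point, pixels), "position" and "rotation" of the camera in the world. Camera axes: x right, y down, z forward; pixel columns grow to the right and rows downward; lengths in m; the calibration is good to about 2 mm. A picture is of the moment at which its call begins. camera_model takes no time and is no camera call.
- hand_in(): hands the job in; it is judged then, once.
The state is a dict: "clock": time; "joint_pos": joint angles; "qd": joint speeds; "effort": joint torques, N m; "eef_pos": TCP position; "ee_rot": TCP orientation; "force": force on the tool from outside, world axes, zero at the start; "moment": the same for the moment, N m; "finger_gap": finger opening in m; "finger_force": force on a finger pad.
Only numpy, scipy, OpenCV 4.12 (cv2) and the standard library are available. Lean on these libraries where they do the work, as an engineer would, in place of code of your own. Each camera call takes 0.05 s, during which the arm holds its last target. There are 200 camera calls.

## Working session

There is one attempt and no reset: what is moved stays moved. The work goes in short steps, Python scripts to look and compute and a tool call to move; the robot and the scene stay as the last step left them, time stands still between calls to the robot, and variables do not carry over. Pictures are saved under pics/ and viewed, at most 14 in all, crops included, and the job is handed in when it is done.

Besides the shell and the picture viewer there is one more tool, called after "Call:" by a JSON object that holds its "method" and its "body". apply_moves: Moves the arm, as the interface text tells. Its arguments: {"type":"object","properties":{"increments":{"type":"array"},"grip_force":{"type":"number"}},"required":["increments"]}

```bash
ls; mkdir -p pics
python3 - <<'E'
from cell import status,snapshot,camera_model
import cv2
for n in("scene","top"):
    cv2.imwrite(f"pics/{n}0.png",snapshot(n)); print(n,camera_model(n))
print(status.get_obs())
E
```

```text
pics
scene {'fovy': 51.05824742339499, 'cx': 320.43547132894315, 'cy': 200.7805446734273, 'position': array([ 1.30681101, -0.31535235,  1.10464803]), 'rotation': array([-2.50794019, -0.00702002,  1.250126  ])}
top {'fovy': 57.44706116060816, 'cx': 317.6426741792403, 'cy': 204.42656698424696, 'position': array([ 0.49461832, -0.09133067,  0.94484419]), 'rotation': array([-3.07698974, -0.00686516, -1.5692399 ])}
{'clock': 0.1, 'joint_pos': array([ 1.14001739,  0.46827037, -0.0116007 ,  1.6035268 ,  0.00601588,
        1.07138047, -0.05632416]), 'qd': array([-0.0015349 , -0.00134133,  0.00025339, -0.00134346,  0.00031068,
       -0.00031606,  0.00050928]), 'effort': array([ 1.24997990e-03, -5.21643519e+01, -1.23205280e-02, -2.44365585e+01,
       -5.66633488e-02,  1.41092812e-02,  4.40655504e-05]), 'eef_pos': array([ 0.24550247, -0.6012462 ,  0.18374975]), 'ee_rot': array([-3.14004703e+00,  1.28045911e-04,  3.87696116e-01]), 'force': array([-0.14894866,  0.5347671 , -0.58989774]), 'moment': array([ 0.00310775, -0.00700807,  0.00524534]), 'finger_force': 0.0, 'finger_gap': 0.09208834125414794}
```

View pics/scene0.png

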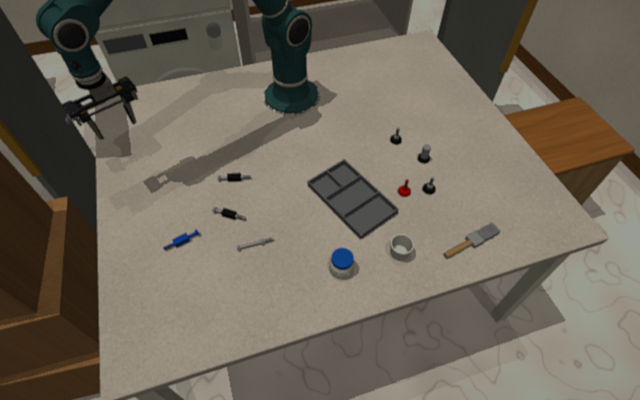

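View pics/top0.png

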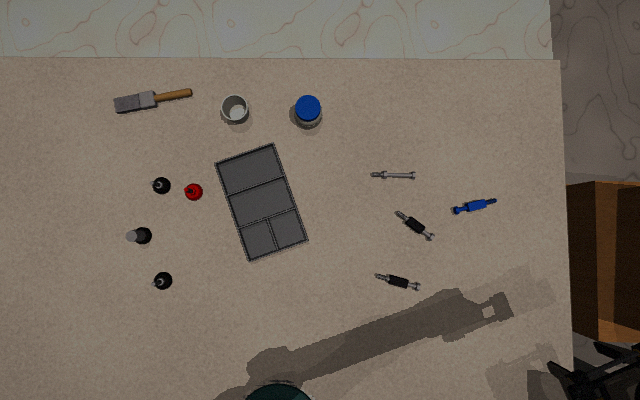

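The top view shows the black-spacer bolts at (413,225) and (398,281). The thin-stud feet are at (161,185) and (163,281), the thick leg is at (141,236), and the red look-alike is at (193,191). The tray's corners are near (216,162), (273,144), (307,240) and (249,261), with its cells at the robot end. The scene view agrees with this.

```bash
cat > h.py <<'E'
import numpy as np,cv2
from scipy.spatial.transform import Rotation as Ro
from cell import status,snapshot,camera_model
CM={n:camera_model(n) for n in("scene","top")}
def cam(n):
    m=CM[n]; f=200/np.tan(np.radians(m["fovy"])/2)
    return m,f,Ro.from_euler("xyz",m["rotation"]).as_matrix()
def ray(n,p):
    m,f,R=cam(n); d=R@np.array([(p[0]-m["cx"])/f,(p[1]-m["cy"])/f,1]); return m["position"],d/np.linalg.norm(d)
def onplane(n,p,z):
    o,d=ray(n,p); return o+d*(z-o[2])/d[2]
def proj(n,P):
    m,f,R=cam(n); c=R.T@(np.array(P)-m["position"]); return np.array([m["cx"]+f*c[0]/c[2],m["cy"]+f*c[1]/c[2]])
def tri(ps,pt):
    o1,a=ray("scene",ps); o2,b=ray("top",pt)
    s=np.linalg.lstsq(np.c_[a,-b],o2-o1,rcond=None)[0]
    p,q=o1+a*s[0],o2+b*s[1]; return (p+q)/2,np.linalg.norm(p-q)
E
python3 - <<'E'
from h import *
im={n:cv2.imread(f"pics/{n}0.png") for n in("scene","top")}
for n,reg in(("scene",(130,120,330,140)),("top",(110,135,340,165))):
    x,y,w,h=reg; g=im[n][y:y+h,x:x+w].max(2)
    for thr in(45,75):
        N,L,S,C=cv2.connectedComponentsWithStats((g<thr).astype(np.uint8))
        for i in range(1,N):
            if S[i,4]>=40:
                r=cv2.minAreaRect(np.argwhere(L==i)[:,::-1].astype(np.float32))
                print(n,thr,(C[i]+[x,y]).round(1),S[i,4],np.round(r[1],1),round(r[2]),onplane(n,C[i]+[x,y],.015).round(3))
t=im["top"];s=im["scene"]
Z=lambda a,k:cv2.resize(a,None,fx=k,fy=k,interpolation=cv2.INTER_CUBIC)
A=np.clip(1.8*np.vstack([np.hstack([Z(t[140:270,205:315],3),Z(t[165:295,110:210],3)]).astype(float)]),0,255)
B=np.clip(1.8*np.hstack([Z(s[155:240,300:400],4),Z(s[120:205,380:450],4)]).astype(float),0,255)
cv2.imwrite("pics/a.png",A);cv2.imwrite("pics/b.png",B);print(A.shape,B.shape)
E
```

```text
scene 45 [395.4 140. ] 57 [7. 9.] 90 [0.374 0.288 0.015]
scene 45 [423.2 159. ] 52 [11.2  6.6] 7 [0.489 0.343 0.015]
scene 45 [343.  167.1] 75 [29.3 11.9] 8 [0.437 0.063 0.015]
scene 45 [324.3 178.2] 77 [30.3 11.6] 6 [ 0.464 -0.014  0.015]
scene 45 [233.6 177.1] 89 [ 6. 13.] 90 [ 0.365 -0.302  0.015]
scene 45 [350.3 187.3] 133 [16.4 49.5] 81 [0.528 0.056 0.015]
scene 45 [354.1 216.7] 181 [91.7 35.5] 17 [0.641 0.025 0.015]
scene 45 [428.3 189.4] 71 [11.3  7.6] 8 [0.616 0.297 0.015]
scene 45 [369.7 203.6] 133 [17.5 50.6] 81 [0.609 0.091 0.015]
scene 45 [228.5 213.4] 96 [14.9  7. ] 18 [ 0.506 -0.347  0.015]
scene 75 [395.6 138.4] 93 [10.7 13.2] 41 [0.367 0.292 0.015]
scene 75 [423.8 156.3] 127 [13. 11.] 90 [0.478 0.35  0.015]
scene 75 [351.2 196.4] 1401 [84.9 46.7] 45 [0.564 0.045 0.015]
scene 75 [234.3 177.5] 132 [ 7.8 30.1] 84 [ 0.367 -0.3    0.015]
scene 75 [428.8 187.9] 107 [11.4 14. ] 50 [0.61  0.302 0.015]
scene 75 [229.9 214.1] 132 [25.  8.] 16 [ 0.51  -0.343  0.015]
scene 75 [183.6 241.8] 63 [ 3.1 24.1] 63 [ 0.567 -0.495  0.015]
scene 75 [398.1 255.6] 76 [18.   7.1] 19 [0.811 0.
[... 532 characters left out ...]
 -0.3    0.015]
top 75 [258.7 199.2] 5735 [106.   64.8] 70 [0.568 0.053 0.015]
top 75 [380.  174.6] 65 [18.  7.] 0 [ 0.632 -0.258  0.015]
top 75 [405.2 176. ] 54 [ 6. 22.] 90 [ 0.628 -0.323  0.015]
top 75 [161.3 185.2] 237 [16. 18.] 90 [0.603 0.302 0.015]
top 75 [195.6 192.9] 48 [14.2 16.8] 18 [0.584 0.214 0.015]
top 75 [413.8 224.8] 289 [44. 11.] 37 [ 0.503 -0.343  0.015]
top 75 [142.7 235.2] 237 [16. 19.] 90 [0.476 0.345 0.015]
top 75 [162.7 280.3] 250 [17. 17.] 90 [0.363 0.291 0.015]
top 75 [394.8 280.4] 234 [32.8  9.5] 15 [ 0.363 -0.293  0.015]
(390, 630, 3) (340, 680, 3)[ WARN:0@0.856] global loadsave.cpp:1063 imwrite_ Unsupported depth image for selected encoder is fallbacked to CV_8U.
```

View pics/a.png

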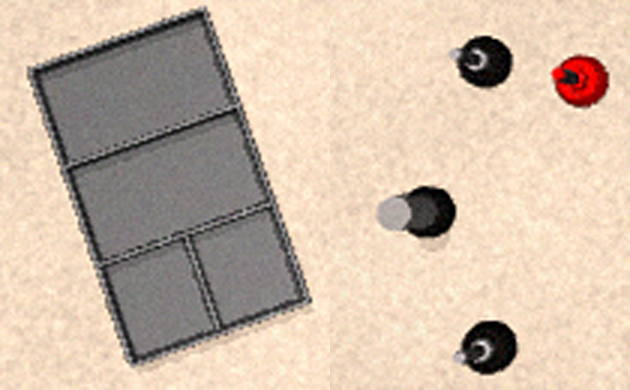

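View pics/b.png

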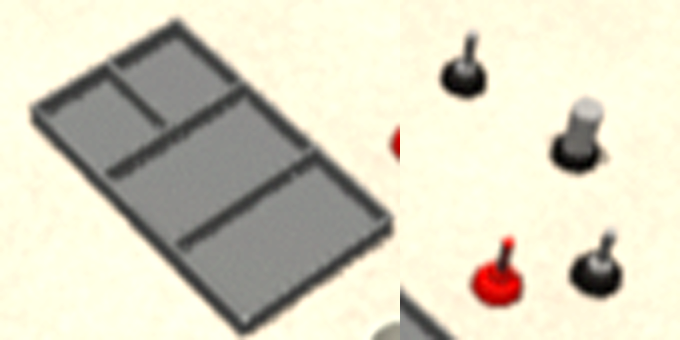

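The crops give the stud tops. In the top view they are at (152.7,284) and (152,183), and in the scene view at (398.3,129) and (432,178.8). The tray's rim corners are readable in both crops, so I'll triangulate everything now.

Run:
```python
from h import *
P=lambda l,s,t:print(l,tri(s,t)[0].round(4),round(tri(s,t)[1],4))
P("studA top",(398.25,129),(152.7,284));P("studB top",(432,178.8),(152,183))
P("discA",(395.4,140),(163,280.1));P("discB",(428.3,189.4),(161.5,185.3))
P("spacer1",(233.6,177.1),(397.8,281.2));P("spacer2",(228.5,213.4),(414.6,225))
sc=[(308.25,182.5),(344.5,160),(397.75,210.5),(360.5,236)];tp=[(307.3,239.3),(250,260.7),(215.7,163.3),(273.7,143.3)]
W=[]
for a,b in zip(sc,tp): P("corner",a,b);W.append(onplane("top",b,.026)[:2])
W=np.array(W);print(W.round(4),np.linalg.norm(np.roll(W,-1,0)-W,axis=1).round(4))
# tray frame: +x toward cells; corners: c0,c1 at +x
c=W.mean(0); xa=W[:2].mean(0)-W[2:].mean(0); th=np.arctan2(xa[1],xa[0])
R=np.array([[np.cos(th),-np.sin(th)],[np.sin(th),np.cos(th)]])
print("tray",c.round(4),np.degrees(th).round(2),"top-edge angles",[np.degrees(np.arctan2(*(W[j]-W[i])[::-1])).round(1) for i,j in((3,0),(2,1),(0,1),(3,2))])
for q in((-.088,0),(0,0),(.088,-.039),(.088,.039)): print(q,(c+R@q).round(4))
t=cv2.imread("pics/top0.png").max(2)
for x0,y0 in((380,265),(398,208)):
    m=(t[y0:y0+36,x0:x0+36]<45).astype(np.uint8)
    N,L,S,C=cv2.connectedComponentsWithStats(m);i=1+np.argmax(S[1:,4])
    q=np.array([onplane("top",(u+x0,v+y0),.018)[:2] for v,u in np.argwhere(L==i)])
    w,V=np.linalg.eigh(np.cov(q.T));v=V[:,1];print("spacer",q.mean(0).round(4),"axis deg",np.degrees(np.arctan(v[1]/v[0])).round(1),(np.sqrt(12*w)).round(4))
```

```text
studA top [0.3595 0.3    0.0522] 0.0004
studB top [0.6041 0.3083 0.0528] 0.0008
discA [ 0.3613  0.2969 -0.0004] 0.0
discB [ 0.6048  0.3079 -0.0021] 0.0012
spacer1 [ 0.3601 -0.3018  0.0091] 0.0007
spacer2 [ 0.5027 -0.3467  0.0097] 0.0008
corner [ 0.4662 -0.0712  0.0167] 0.0007
corner [0.4132 0.0744 0.0214] 0.0052
corner [0.6607 0.1659 0.0127] 0.002
corner [0.713  0.0172 0.0144] 0.0024
[[ 0.4664 -0.0718]
 [ 0.413   0.071 ]
 [ 0.6581  0.1612]
 [ 0.71    0.0147]] [0.1524 0.2611 0.1554 0.2584]
tray [0.5619 0.0438] -160.12 top-edge angles [np.float64(-160.5), np.float64(-159.8), np.float64(110.5), np.float64(109.5)]
(-0.088, 0) [0.6446 0.0737]
(0, 0) [0.5619 0.0438]
(0.088, -0.039) [0.4659 0.0505]
(0.088, 0.039) [ 0.4924 -0.0228]
spacer [ 0.3616 -0.2995] axis deg 73.0 [0.023  0.0488]
spacer [ 0.5028 -0.3441] axis deg 53.6 [0.0247 0.0485]
```

Call:
{"method": "apply_moves", "body": {"increments": [{"slide": [0.55,-0.59,0],"delta_rot": [0,0,0],"grip": 50},{"slide": [0.55,-0.59,0],"delta_rot": [0,0,0],"grip": 50},{"slide": [0.55,-0.59,0],"delta_rot": [0,0,0],"grip": 50},{"slide": [0.55,-0.59,0],"delta_rot": [0,0,0],"grip": 50},{"slide": [0.55,-0.59,0],"delta_rot": [0,0,0],"grip": 50},{"slide": [0.55,-0.59,0],"delta_rot": [0,0,0],"grip": 50},{"slide": [0.55,-0.59,0],"delta_rot": [0,0,0],"grip": 50},{"slide": [0.55,-0.59,0],"delta_rot": [0,0,0],"grip": 50},{"slide": [0.55,-0.59,0],"delta_rot": [0,0,0],"grip": 50},{"slide": [0.55,-0.59,0],"delta_rot": [0,0,0],"grip": 50}]}}

```text
clock: 0.93
eef_pos: [0.3603, -0.2984, 0.1844]
ee_rot: [-3.141, 0.0, 0.388]
force: [0.6, 0.6, 0.0]
finger_gap: 0.0498
finger_force: 0.0
```

Call:
{"method": "apply_moves", "body": {"increments": [{"slide": [0,0,0.2],"delta_rot": [0,0,-0.94],"grip": 50},{"slide": [0,0,0.2],"delta_rot": [0,0,-0.94],"grip": 50},{"slide": [0,0,0.2],"delta_rot": [0,0,-0.94],"grip": 50},{"slide": [0,0,0.2],"delta_rot": [0,0,-0.94],"grip": 50},{"slide": [0,0,0.2],"delta_rot": [0,0,-0.94],"grip": 50},{"slide": [0,0,0.2],"delta_rot": [0,0,-0.94],"grip": 50},{"slide": [0,0,0.2],"delta_rot": [0,0,-0.94],"grip": 50},{"slide": [0,0,0.2],"delta_rot": [0,0,-0.94],"grip": 50},{"slide": [0,0,0.2],"delta_rot": [0,0,-0.94],"grip": 50},{"slide": [0,0,0],"delta_rot": [0,0,0],"grip": 50},{"slide": [0,0,0],"delta_rot": [0,0,0],"grip": 50}]}}

```text
clock: 1.85
eef_pos: [0.3598, -0.2999, 0.1122]
ee_rot: [-3.14, -0.001, 1.271]
force: [-0.0, -0.7, 0.3]
finger_gap: 0.0501
finger_force: 0.0
```

```bash
cat >> h.py <<'E'
def go(x,y,z,yaw):
    "print shift (units 40 mm) in present tool axes, and turn about tool z (units 6 deg) to reach a tool-down target"
    s=status.get_obs(); R=Ro.from_euler("xyz",s["ee_rot"]).as_matrix()
    d=R.T@(np.array([x,y,z])-s["eef_pos"])/.04
    T=Ro.from_euler("xyz",[np.pi,0,np.radians(yaw)]).as_matrix()
    r=Ro.from_matrix(R.T@T).as_rotvec(degrees=True)/6
    print("t",round(s["clock"],2),"at",s["eef_pos"].round(4),"yaw",np.degrees(s["ee_rot"][2]).round(1),"gap",round(s["finger_gap"],4),"F",s["force"].round(1),"| slide",d.round(2),"turn",r.round(2))
E
python3 - <<'E'
from h import *
a,b=snapshot("scene"),snapshot("top")
p=status.get_obs()["eef_pos"]; u,v=proj("scene",p),proj("top",p)
print(u,v); go(.361,-.3,.004,73)
Z=lambda im,q:cv2.resize(im[int(q[1])-32:int(q[1])+32,int(q[0])-40:int(q[0])+40],None,fx=5,fy=5,interpolation=cv2.INTER_CUBIC)
o=np.hstack([Z(a,u),Z(b,v)])
cv2.imwrite("pics/c.png",np.clip(1.6*o.astype(float),0,255).astype(np.uint8))
E
```

```text
[228.97123332 156.25092411] [407.6797528  287.85468194]
t 1.95 at [ 0.3603 -0.3003  0.1129] yaw 72.8 gap 0.0499 F [ 0.4 -0.3  0.4] | slide [0.01 0.01 2.72] turn [ 0.    0.   -0.03]
```

View pics/c.png

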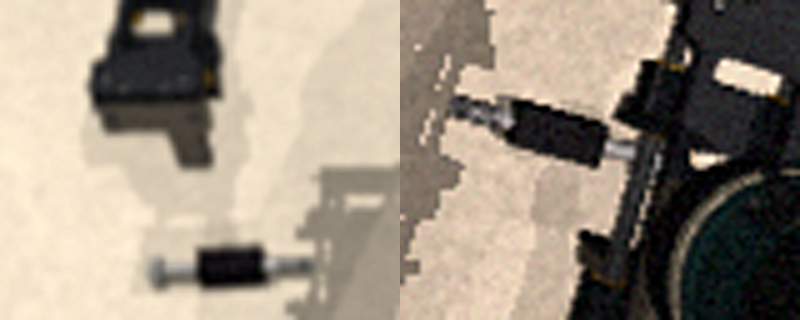

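Run:
```python
from h import *
p=np.array([.3603,-.3003,.1129]);y=np.radians(72.8);ty=np.array([np.sin(y),-np.cos(y),0]);tx=np.array([np.cos(y),np.sin(y),0])
u0,v0=proj("scene",p),proj("top",p)
for s in(.025,.043,-.025,-.043):
  for w in(.01,-.01):
    a=proj("scene",p+s*ty+w*tx);b=proj("top",p+s*ty+w*tx)
    print(s,w,((a-u0.astype(int)+[40,32])*5).round(),((b-v0.astype(int)+[40,32])*5+[400,0]).round())
for n in ("scene","top"):  # straightness of the table edge
  im=snapshot(n) if 0 else cv2.imread(f"pics/{n}0.png")
  if n=="top":
    g=im.astype(float).sum(2)
    for c in range(20,550,75): k=np.diff(g[45:75,c-3:c+4].mean(1)); print(c,45+np.argmin(k)+.5,k.min().round())
```

```text
0.025 0.01 [216. 191.] [598. 104.]
0.025 -0.01 [185. 191.] [640. 117.]
0.043 0.01 [213. 212.] [609.  66.]
0.043 -0.01 [181. 213.] [651.  79.]
-0.025 0.01 [225. 132.] [567. 211.]
-0.025 -0.01 [193. 133.] [609. 225.]
-0.043 0.01 [228. 112.] [555. 250.]
-0.043 -0.01 [197. 112.] [598. 264.]
20 55.5 -40.0
95 56.5 -72.0
170 56.5 -54.0
245 57.5 -68.0
320 57.5 -78.0
395 57.5 -44.0
470 58.5 -65.0
545 58.5 -60.0
```

The crop shows the spacer at about (230,265) and the near fingertip at about (196,167). The calibration predicts that tip about 5 px lower, so I'll check the finger shape in the opening picture.

Run:
```python
from h import *
a=cv2.imread("pics/scene0.png");b=snapshot("scene")
def dr(im,p,yaw,gap,x0,y0,k,w,h):
    o=cv2.resize(im[y0:y0+h,x0:x0+w],None,fx=k,fy=k,interpolation=cv2.INTER_CUBIC)
    o=np.clip(1.7*o.astype(float),0,255).astype(np.uint8)
    y=np.radians(yaw);ty=np.array([np.sin(y),-np.cos(y),0]);tx=np.array([np.cos(y),np.sin(y),0])
    for s in(gap/2,-gap/2):
      for w2 in(.01,-.01):
        q=(proj("scene",p+s*ty+w2*tx)-[x0,y0])*k; cv2.circle(o,tuple(int(t) for t in q),3,(0,0,255),-1)
    q=(proj("scene",p)-[x0,y0])*k; cv2.circle(o,tuple(int(t) for t in q),3,(0,255,0),-1)
    return o
o=np.hstack([dr(a,np.array([.2455,-.6012,.1837]),22.2,.092,50,60,4,100,100),dr(b,np.array([.3603,-.3003,.1129]),72.8,.05,180,100,4,100,100)])
cv2.imwrite("pics/d.png",o)
```

```text
(no output)
```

View pics/d.png

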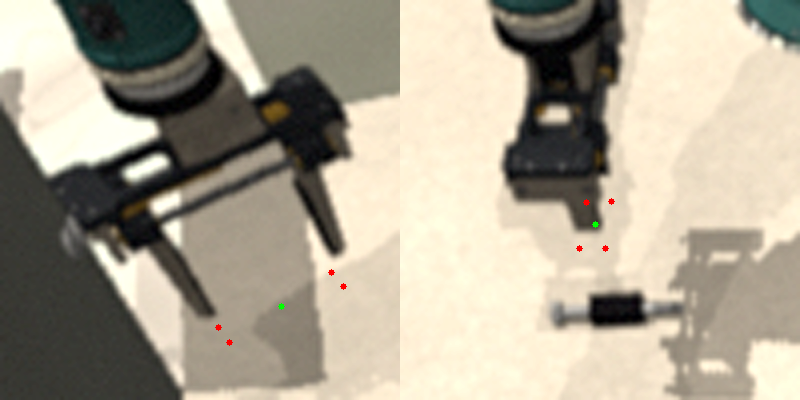

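Fingertips appear about 5 px above the predicted points (red dots). Laterally they agree to 1–2 px. I'll descend with clearance and check against the spacer.

Call:
{"method": "apply_moves", "body": {"increments": [{"slide": [0,0,0.6],"delta_rot": [0,0,0],"grip": 50},{"slide": [0,0,0.6],"delta_rot": [0,0,0],"grip": 50},{"slide": [0,0,0.6],"delta_rot": [0,0,0],"grip": 50},{"slide": [0,0,0.4],"delta_rot": [0,0,0],"grip": 50},{"slide": [0,0,0],"delta_rot": [0,0,0],"grip": 50},{"slide": [0,0,0],"delta_rot": [0,0,0],"grip": 50}]}}

```text
clock: 2.5
eef_pos: [0.3601, -0.2999, 0.0246]
ee_rot: [-3.141, -0.0, 1.273]
force: [1.0, -0.8, -0.1]
finger_gap: 0.0495
finger_force: 0.0
```

Run:
```python
from h import *
a,b=snapshot("scene"),snapshot("top")
go(.361,-.3,.004,73)
Z=lambda im,x,y:cv2.resize(im[y:y+64,x:x+80],None,fx=5,fy=5,interpolation=cv2.INTER_CUBIC)
o=np.hstack([Z(a,195,135),Z(b,360,250)]).astype(float)
cv2.imwrite("pics/e.png",np.clip(1.7*o,0,255).astype(np.uint8))
```

```text
t 2.6 at [ 0.3611 -0.3007  0.0258] yaw 73.0 gap 0.05 F [-0.1  0.2 -0.8] | slide [ 0.02 -0.01  0.54] turn [ 0.02  0.01 -0.01]
```

View pics/e.png

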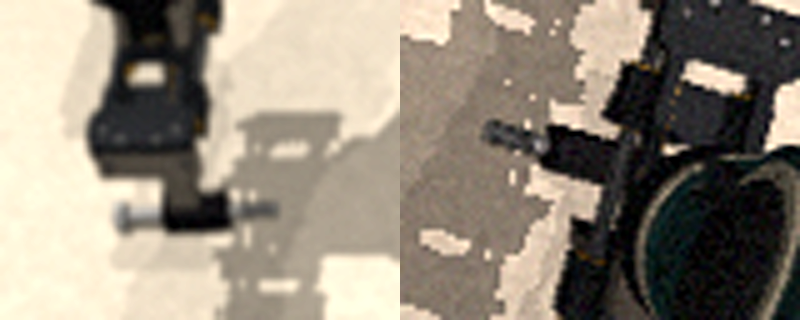

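The finger stands in front of the spacer, about 3 px left of its middle at crop (197,212). The tip looks high, so I'll check the camera against the robot base and sharpen the tip position.

Run:
```python
from h import *
a=cv2.imread("pics/scene0.png");b=snapshot("scene")
print([proj("scene",(0,0,z)).round(1) for z in(0,.05,.1)],[proj("top",(0,0,z)).round(1) for z in(0,.1,.2,.3)])
k=8
def cr(im,x0,y0,w,h,k,pts):
    o=cv2.resize(im[y0:y0+h,x0:x0+w],None,fx=k,fy=k,interpolation=cv2.INTER_CUBIC);o=np.clip(1.7*o.astype(float),0,255).astype(np.uint8)
    for p,c in pts:
        q=((proj("scene",p)+.5-[x0,y0])*k).astype(int); cv2.circle(o,tuple(map(int,q)),3,c,-1)
    return o
base=[((.07*np.cos(t),.07*np.sin(t),0),(0,0,255)) for t in np.linspace(0,6.28,20)]
p=np.array([.3606,-.3003,.0252]);y=np.radians(73);ty=np.array([np.sin(y),-np.cos(y),0]);tx=np.array([np.cos(y),np.sin(y),0])
tip=[(p+s*ty+w*tx,(0,0,255)) for s in(.025,-.025) for w in(.01,-.01)]
sp=np.array([.361,-.3,0]);sp=[(sp+s*tx+w*ty+[0,0,z],(0,255,0)) for s in(-.023,.023) for w in(-.011,.011) for z in(0,.022)]
o=np.hstack([cr(a,250,70,80,60,4,base),cr(b,210,150,60,30,8,tip+sp)])if 0 else None
A=cr(a,250,65,80,60,5,base);B=cr(b,215,150,40,60,10,tip+sp)[:300]
cv2.imwrite("pics/f.png",np.hstack([A,B]))
```

```text
[array([290.5,  94.8]), array([289.8,  84.6]), array([289.2,  74. ])] [array([278.1, 426.7]), array([273.6, 451.2]), array([267.7, 482.5]), array([260., 524.])]
```

View pics/f.png

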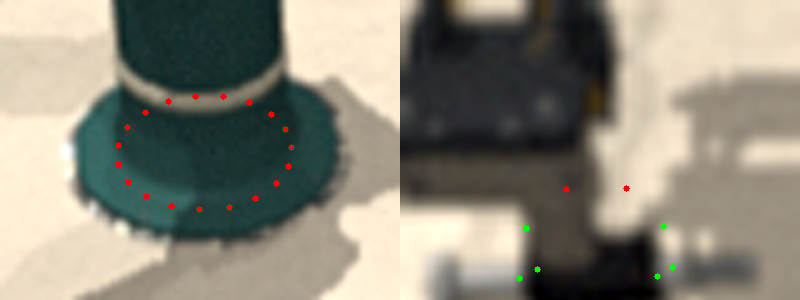

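The base and spacer match the calibration; the seen finger doesn't match the nominal tip. I'll use the top view to tell a height offset from a horizontal one.

Run:
```python
from h import *
b=snapshot("top");s=snapshot("scene")
p=np.array([.3606,-.3003,.0252]);y=np.radians(73);ty=np.array([np.sin(y),-np.cos(y),0]);tx=np.array([np.cos(y),np.sin(y),0])
def cr(n,im,x0,y0,w,h,k):
    o=cv2.resize(im[y0:y0+h,x0:x0+w],None,fx=k,fy=k,interpolation=cv2.INTER_CUBIC);o=np.clip(2.5*o.astype(float),0,255).astype(np.uint8)
    for sg,c in((1,(0,0,255)),(-1,(0,255,255))):
      for v in(.01,-.01):
        for u in(.025,.043):
          q=[tuple(map(int,(proj(n,p+sg*u*ty+v*tx+[0,0,z])+.5-[x0,y0])*k)) for z in(0,.07)]
          cv2.circle(o,q[0],3,c,-1);cv2.line(o,q[0],q[1],c,1)
    return o
cv2.imwrite("pics/g.png",np.hstack([cr("top",b,375,255,50,60,8),cr("scene",s,205,140,50,60,8)]))
```

```text
(no output)
```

View pics/g.png

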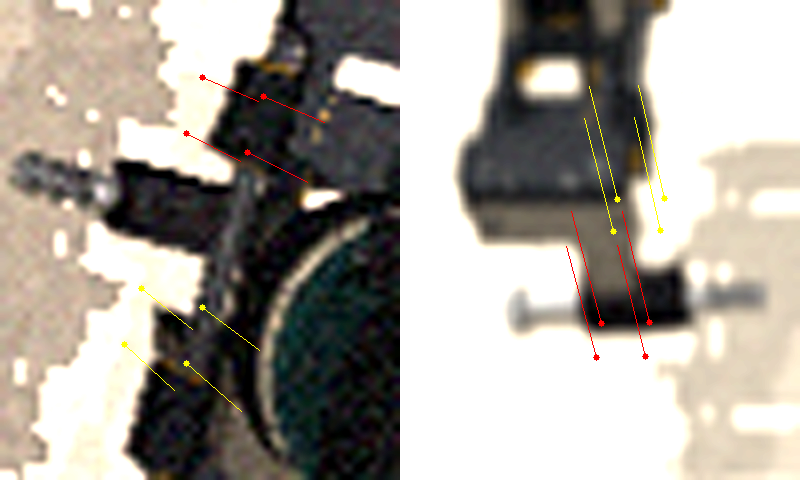

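In both views a pure height offset of about 25–30 mm explains the finger: it ends higher than the reported TCP. I'll descend gently while watching the force.

Call:
{"method": "apply_moves", "body": {"increments": [{"slide": [0,0,0.2],"delta_rot": [0,0,0],"grip": 50},{"slide": [0,0,0.2],"delta_rot": [0,0,0],"grip": 50},{"slide": [0,0,0.1],"delta_rot": [0,0,0],"grip": 50},{"slide": [0,0,0],"delta_rot": [0,0,0],"grip": 50},{"slide": [0,0,0],"delta_rot": [0,0,0],"grip": 50}]}}

```text
clock: 3.17
eef_pos: [0.3598, -0.2997, 0.004]
ee_rot: [-3.14, -0.001, 1.274]
force: [-0.2, -0.3, -0.1]
finger_gap: 0.05
finger_force: 0.0
```

Run:
```python
from h import *
go(.361,-.3,.004,73)
s=snapshot("scene");x0,y0,k=205,150,10
cv2.imwrite("pics/i.png",np.clip(2.2*cv2.resize(s[y0:y0+50,x0:x0+60],None,fx=k,fy=k,interpolation=cv2.INTER_CUBIC).astype(float),0,255).astype(np.uint8))
```

```text
t 3.17 at [ 0.3598 -0.2997  0.004 ] yaw 73.0 gap 0.05 F [-0.2 -0.3 -0.1] | slide [ 0.    0.03 -0.  ] turn [-0.01 -0.   -0.  ]
```

View pics/i.png

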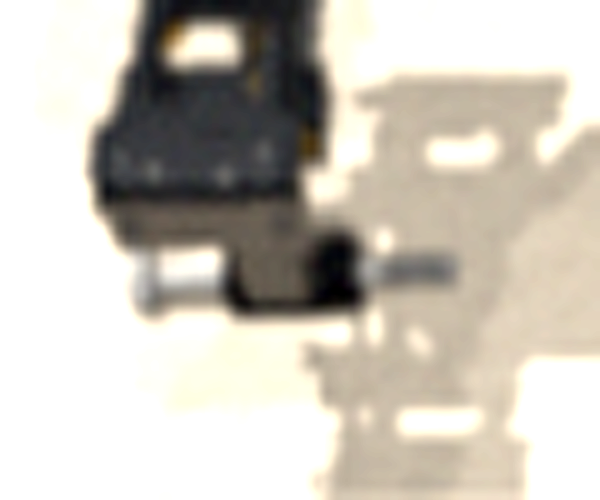

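Fingertip at crop (275,300), above the spacer's lower edge at y≈312, and no contact force. I'll close gently as a test.

Call:
{"method": "apply_moves", "body": {"increments": [{"slide": [0,0,0],"delta_rot": [0,0,0],"grip": 10},{"slide": [0,0,0],"delta_rot": [0,0,0],"grip": 10},{"slide": [0,0,0],"delta_rot": [0,0,0],"grip": 10},{"slide": [0,0,0],"delta_rot": [0,0,0],"grip": 10},{"slide": [0,0,0],"delta_rot": [0,0,0],"grip": 10},{"slide": [0,0,0],"delta_rot": [0,0,0],"grip": 10}], "grip_force": 15}}

```text
clock: 3.72
eef_pos: [0.3602, -0.3001, 0.0047]
ee_rot: [3.141, 0.0, 1.274]
force: [-0.4, 0.1, -0.5]
finger_gap: 0.0122
finger_force: 0.0
```

The fingers closed to 12 mm with no contact, so the real tips are at least 18 mm above the reported TCP. I'll reopen and go down by feel.

Call:
{"method": "apply_moves", "body": {"increments": [{"slide": [0,0,0],"delta_rot": [0,0,0],"grip": 50},{"slide": [0,0,0],"delta_rot": [0,0,0],"grip": 50},{"slide": [0,0,0],"delta_rot": [0,0,0],"grip": 50},{"slide": [0,0,0],"delta_rot": [0,0,0],"grip": 50},{"slide": [0,0,0],"delta_rot": [0,0,0],"grip": 50},{"slide": [0,0,0],"delta_rot": [0,0,0],"grip": 50},{"slide": [0,0,0.1],"delta_rot": [0,0,0],"grip": 50},{"slide": [0,0,0.1],"delta_rot": [0,0,0],"grip": 50},{"slide": [0,0,0.1],"delta_rot": [0,0,0],"grip": 50},{"slide": [0,0,0.1],"delta_rot": [0,0,0],"grip": 50},{"slide": [0,0,0],"delta_rot": [0,0,0],"grip": 50},{"slide": [0,0,0],"delta_rot": [0,0,0],"grip": 50}]}}

```text
clock: 4.72
eef_pos: [0.3599, -0.2998, -0.0119]
ee_rot: [-3.141, -0.0, 1.274]
force: [0.9, 0.1, 1.0]
finger_gap: 0.0499
finger_force: 0.0
```

Call:
{"method": "apply_moves", "body": {"increments": [{"slide": [0,0,0.05],"delta_rot": [0,0,0],"grip": 50},{"slide": [0,0,0.05],"delta_rot": [0,0,0],"grip": 50},{"slide": [0,0,0],"delta_rot": [0,0,0],"grip": 50},{"slide": [0,0,0],"delta_rot": [0,0,0],"grip": 50}]}}

```text
clock: 5.05
eef_pos: [0.3602, -0.3001, -0.0155]
ee_rot: [-3.141, 0.0, 1.274]
force: [0.1, 0.2, 0.2]
finger_gap: 0.0498
finger_force: 0.0
```

Run:
```python
from h import *
for i in range(3): go(.361,-.3,.004,73); s=snapshot("scene")
x0,y0,k=205,150,10
cv2.imwrite("pics/j.png",np.clip(2.2*cv2.resize(s[y0:y0+50,x0:x0+60],None,fx=k,fy=k,interpolation=cv2.INTER_CUBIC).astype(float),0,255).astype(np.uint8))
```

```text
t 5.05 at [ 0.3602 -0.3001 -0.0155] yaw 73.0 gap 0.0498 F [0.1 0.2 0.2] | slide [ 0.01  0.02 -0.49] turn [-0.  0. -0.]
t 5.1 at [ 0.3602 -0.3001 -0.0154] yaw 73.0 gap 0.0503 F [-0.2 -0.1 -0.3] | slide [ 0.01  0.02 -0.49] turn [-0.  0. -0.]
t 5.15 at [ 0.3603 -0.3001 -0.0154] yaw 73.0 gap 0.0502 F [-0.5  1.1  0. ] | slide [ 0.01  0.02 -0.48] turn [ 0.  0. -0.]
```

View pics/j.png

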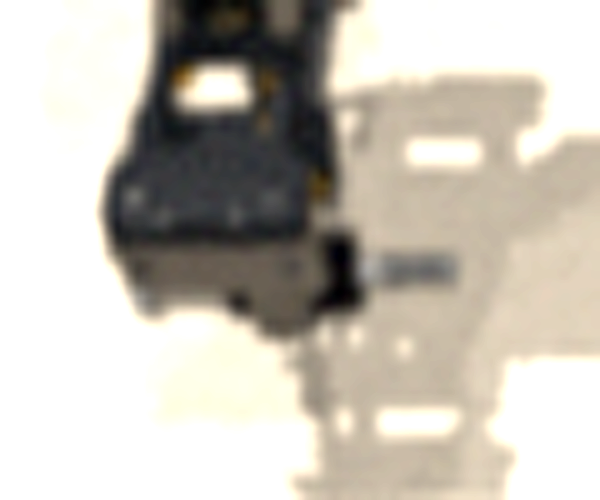

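The tip is now at crop (285,335), below the spacer's base line in the image, which puts it about 10–15 mm above the worktop. Going down a little more with force checks.

Call:
{"method": "apply_moves", "body": {"increments": [{"slide": [0,0,0.05],"delta_rot": [0,0,0],"grip": 50},{"slide": [0,0,0.05],"delta_rot": [0,0,0],"grip": 50},{"slide": [0,0,0],"delta_rot": [0,0,0],"grip": 50}]}}

```text
clock: 5.45
eef_pos: [0.36, -0.2999, -0.0198]
ee_rot: [-3.141, -0.0, 1.274]
force: [0.4, -0.2, 0.8]
finger_gap: 0.0499
finger_force: 0.0
```

Call:
{"method": "apply_moves", "body": {"increments": [{"slide": [0,0,0.05],"delta_rot": [0,0,0],"grip": 50},{"slide": [0,0,0],"delta_rot": [0,0,0],"grip": 50}]}}

```text
clock: 5.62
eef_pos: [0.36, -0.3, -0.0217]
ee_rot: [-3.141, -0.0, 1.274]
force: [-0.4, -0.6, -0.4]
finger_gap: 0.05
finger_force: 0.0
```

Call:
{"method": "apply_moves", "body": {"increments": [{"slide": [0,0,0.05],"delta_rot": [0,0,0],"grip": 50},{"slide": [0,0,0],"delta_rot": [0,0,0],"grip": 50}]}}

```text
clock: 5.78
eef_pos: [0.36, -0.3, -0.0237]
ee_rot: [-3.141, -0.0, 1.274]
force: [0.4, 0.0, -1.0]
finger_gap: 0.0499
finger_force: 0.0
```

Call:
{"method": "apply_moves", "body": {"increments": [{"slide": [0,0,0],"delta_rot": [0,0,0],"grip": 12},{"slide": [0,0,0],"delta_rot": [0,0,0],"grip": 12},{"slide": [0,0,0],"delta_rot": [0,0,0],"grip": 12},{"slide": [0,0,0],"delta_rot": [0,0,0],"grip": 12},{"slide": [0,0,0],"delta_rot": [0,0,0],"grip": 12},{"slide": [0,0,0],"delta_rot": [0,0,0],"grip": 12}], "grip_force": 25}}

```text
clock: 6.28
eef_pos: [0.3603, -0.3001, -0.0234]
ee_rot: [3.141, 0.0, 1.274]
force: [-0.5, -0.2, -0.8]
finger_gap: 0.0218
finger_force: 24.8
```

Gripped: the gap is 21.8 mm at 25 N, which matches the spacer. Lifting and carrying to the far trough.

Call:
{"method": "apply_moves", "body": {"increments": [{"slide": [0,0,-0.5],"delta_rot": [0,0,0],"grip": 12},{"slide": [0,0,-0.8],"delta_rot": [0,0,0],"grip": 12},{"slide": [0,0,-0.8],"delta_rot": [0,0,0],"grip": 12},{"slide": [0,0,-0.8],"delta_rot": [0,0,0],"grip": 12},{"slide": [0.4,0.15,0],"delta_rot": [0,0,0],"grip": 12},{"slide": [0.75,0.28,0],"delta_rot": [0,0,0],"grip": 12},{"slide": [0.75,0.28,0],"delta_rot": [0,0,0],"grip": 12},{"slide": [0.75,0.28,0],"delta_rot": [0,0,0],"grip": 12},{"slide": [0.75,0.28,0],"delta_rot": [0,0,0],"grip": 12},{"slide": [0.75,0.28,0],"delta_rot": [0,0,0],"grip": 12},{"slide": [0.75,0.28,0],"delta_rot": [0,0,0],"grip": 12},{"slide": [0.75,0.28,0],"delta_rot": [0,0,0],"grip": 12}]}}

```text
clock: 7.28
eef_pos: [0.5074, -0.1074, 0.0924]
ee_rot: [-3.141, 0.0, 1.274]
force: [0.1, -0.3, -0.7]
finger_gap: 0.0222
finger_force: 24.8
```

Call:
{"method": "apply_moves", "body": {"increments": [{"slide": [0.75,0.28,0],"delta_rot": [0,0,0],"grip": 12},{"slide": [0.75,0.28,0],"delta_rot": [0,0,0],"grip": 12},{"slide": [0.75,0.28,0],"delta_rot": [0,0,0],"grip": 12},{"slide": [0.75,0.28,0],"delta_rot": [0,0,0],"grip": 12},{"slide": [0.75,0.28,0],"delta_rot": [0,0,0],"grip": 12},{"slide": [0,0,0],"delta_rot": [0,0,-0.9],"grip": 12},{"slide": [0,0,0],"delta_rot": [0,0,-0.9],"grip": 12},{"slide": [0,0,0],"delta_rot": [0,0,-0.9],"grip": 12},{"slide": [0,0,0],"delta_rot": [0,0,-0.9],"grip": 12},{"slide": [0,0,0],"delta_rot": [0,0,-0.9],"grip": 12},{"slide": [0,0,0],"delta_rot": [0,0,-0.9],"grip": 12},{"slide": [0,0,0],"delta_rot": [0,0,-0.75],"grip": 12}]}}

```text
clock: 8.28
eef_pos: [0.604, 0.0181, 0.0921]
ee_rot: [-3.141, -0.0, 1.922]
force: [0.6, -0.2, -0.7]
finger_gap: 0.0217
finger_force: 24.8
```

Run:
```python
from h import *
go(.6446,.0737,-.018,109.9)
s=snapshot("scene");t=snapshot("top")
Z=lambda im,x,y:cv2.resize(im[y:y+100,x:x+100],None,fx=4,fy=4,interpolation=cv2.INTER_CUBIC)
cv2.imwrite("pics/k.png",np.clip(1.8*np.hstack([Z(s,310,150),Z(t,205,110)]).astype(float),0,255).astype(np.uint8))
```

```text
t 8.28 at [0.604  0.0181 0.0921] yaw 110.1 gap 0.0217 F [ 0.6 -0.2 -0.7] | slide [0.96 1.43 2.75] turn [-0.01 -0.    0.04]
```

View pics/k.png

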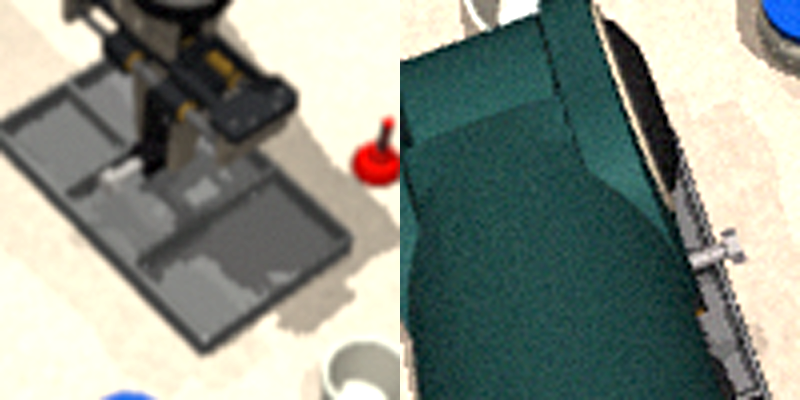

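Bolt 1 hangs level above the tray, just short of the far trough. The last slide follows.

Call:
{"method": "apply_moves", "body": {"increments": [{"slide": [0.32,0.48,0],"delta_rot": [0,0,0],"grip": 12},{"slide": [0.32,0.48,0],"delta_rot": [0,0,0],"grip": 12},{"slide": [0.32,0.47,0],"delta_rot": [0,0,0],"grip": 12},{"slide": [0,0,0.6],"delta_rot": [0,0,0],"grip": 12},{"slide": [0,0,0.6],"delta_rot": [0,0,0],"grip": 12},{"slide": [0,0,0.6],"delta_rot": [0,0,0],"grip": 12},{"slide": [0,0,0],"delta_rot": [0,0,0],"grip": 12}]}}

```text
clock: 8.97
eef_pos: [0.6412, 0.0729, 0.0154]
ee_rot: [-3.133, -0.001, 1.916]
force: [-1.3, -1.0, -1.6]
finger_gap: 0.0219
finger_force: 24.8
```

Run:
```python
from h import *
go(.6446,.0737,-.018,109.9)
```

```text
t 8.97 at [0.6412 0.0729 0.0154] yaw 109.8 gap 0.0219 F [-1.3 -1.  -1.6] | slide [-0.01  0.09  0.83] turn [-0.09 -0.01 -0.02]
```

Call:
{"method": "apply_moves", "body": {"increments": [{"slide": [0,0.08,0.2],"delta_rot": [0,0,0],"grip": 12},{"slide": [0,0,0.2],"delta_rot": [0,0,0],"grip": 12},{"slide": [0,0,0.1],"delta_rot": [0,0,0],"grip": 12},{"slide": [0,0,0],"delta_rot": [0,0,0],"grip": 12},{"slide": [0,0,0],"delta_rot": [0,0,0],"grip": 12}]}}

```text
clock: 9.38
eef_pos: [0.6486, 0.075, 0.0011]
ee_rot: [3.141, 0.0, 1.917]
force: [-0.2, 0.4, -0.8]
finger_gap: 0.0217
finger_force: 24.8
```

Call:
{"method": "apply_moves", "body": {"increments": [{"slide": [0,-0.09,0.15],"delta_rot": [0,0,0],"grip": 12},{"slide": [0,0,0.1],"delta_rot": [0,0,0],"grip": 12},{"slide": [0,0,0.1],"delta_rot": [0,0,0],"grip": 12},{"slide": [0,0,0],"delta_rot": [0,0,0],"grip": 12},{"slide": [0,0,0],"delta_rot": [0,0,0],"grip": 12}]}}

```text
clock: 9.8
eef_pos: [0.6447, 0.0737, -0.0138]
ee_rot: [-3.141, -0.0, 1.918]
force: [0.4, 0.2, -1.2]
finger_gap: 0.0217
finger_force: 24.8
```

Call:
{"method": "apply_moves", "body": {"increments": [{"slide": [0,0,0.05],"delta_rot": [0,0,0],"grip": 12},{"slide": [0,0,0],"delta_rot": [0,0,0],"grip": 12},{"slide": [0,0,0],"delta_rot": [0,0,0],"grip": 12}]}}

```text
clock: 10.05
eef_pos: [0.6449, 0.0738, -0.0155]
ee_rot: [3.142, 0.0, 1.918]
force: [0.2, 0.2, -0.5]
finger_gap: 0.0216
finger_force: 24.8
```

Call:
{"method": "apply_moves", "body": {"increments": [{"slide": [0,0,0.05],"delta_rot": [0,0,0],"grip": 12},{"slide": [0,0,0.04],"delta_rot": [0,0,0],"grip": 12},{"slide": [0,0,0],"delta_rot": [0,0,0],"grip": 12},{"slide": [0,0,0],"delta_rot": [0,0,0],"grip": 12}]}}

```text
clock: 10.38
eef_pos: [0.6448, 0.0737, -0.0191]
ee_rot: [-3.141, 0.0, 1.918]
force: [-0.7, 0.4, -0.5]
finger_gap: 0.0219
finger_force: 24.8
```

Call:
{"method": "apply_moves", "body": {"increments": [{"slide": [0,0,0],"delta_rot": [0,0,0],"grip": 36},{"slide": [0,0,0],"delta_rot": [0,0,0],"grip": 36},{"slide": [0,0,0],"delta_rot": [0,0,0],"grip": 36},{"slide": [0,0,-0.4],"delta_rot": [0,0,0],"grip": 36},{"slide": [0,0,-0.8],"delta_rot": [0,0,0],"grip": 36},{"slide": [0,0,-0.8],"delta_rot": [0,0,0],"grip": 36},{"slide": [0,0,-0.8],"delta_rot": [0,0,0],"grip": 36},{"slide": [0,0,0],"delta_rot": [0,0,0],"grip": 50}]}}

```text
clock: 11.05
eef_pos: [0.6496, 0.0752, 0.1014]
ee_rot: [3.13, 0.002, 1.918]
force: [1.2, 0.8, 1.2]
finger_gap: 0.0408
finger_force: 0.0
```

Run:
```python
from h import *
go(.503,-.3445,-.024,53.6)
```

```text
t 11.05 at [0.6496 0.0752 0.1014] yaw 109.9 gap 0.0408 F [1.2 0.8 1.2] | slide [-8.61 -7.05  3.07] turn [ 0.12 -0.03  9.38]
```

Call:
{"method": "apply_moves", "body": {"increments": [{"slide": [-0.61,-0.5,0],"delta_rot": [0,0,0],"grip": 50},{"slide": [-0.61,-0.5,0],"delta_rot": [0,0,0],"grip": 50},{"slide": [-0.61,-0.5,0],"delta_rot": [0,0,0],"grip": 50},{"slide": [-0.61,-0.5,0],"delta_rot": [0,0,0],"grip": 50},{"slide": [-0.61,-0.5,0],"delta_rot": [0,0,0],"grip": 50},{"slide": [-0.61,-0.5,0],"delta_rot": [0,0,0],"grip": 50},{"slide": [-0.61,-0.5,0],"delta_rot": [0,0,0],"grip": 50},{"slide": [-0.61,-0.5,0],"delta_rot": [0,0,0],"grip": 50},{"slide": [-0.61,-0.5,0],"delta_rot": [0,0,0],"grip": 50},{"slide": [-0.61,-0.5,0],"delta_rot": [0,0,0],"grip": 50},{"slide": [-0.61,-0.5,0],"delta_rot": [0,0,0],"grip": 50},{"slide": [-0.61,-0.5,0],"delta_rot": [0,0,0],"grip": 50}]}}

```text
clock: 12.05
eef_pos: [0.5182, -0.2847, 0.094]
ee_rot: [3.141, 0.001, 1.918]
force: [-0.0, -0.1, -0.3]
finger_gap: 0.0503
finger_force: 0.0
```

Call:
{"method": "apply_moves", "body": {"increments": [{"slide": [-0.6,-0.5,0],"delta_rot": [0,0,0],"grip": 50},{"slide": [-0.6,-0.5,0],"delta_rot": [0,0,0],"grip": 50},{"slide": [0,0,0],"delta_rot": [0,0,0.94],"grip": 50},{"slide": [0,0,0],"delta_rot": [0,0,0.94],"grip": 50},{"slide": [0,0,0],"delta_rot": [0,0,0.94],"grip": 50},{"slide": [0,0,0],"delta_rot": [0,0,0.94],"grip": 50},{"slide": [0,0,0],"delta_rot": [0,0,0.94],"grip": 50},{"slide": [0,0,0],"delta_rot": [0,0,0.94],"grip": 50},{"slide": [0,0,0],"delta_rot": [0,0,0.94],"grip": 50},{"slide": [0,0,0],"delta_rot": [0,0,0.94],"grip": 50},{"slide": [0,0,0],"delta_rot": [0,0,0.94],"grip": 50},{"slide": [0,0,0],"delta_rot": [0,0,0.94],"grip": 50}]}}

```text
clock: 13.05
eef_pos: [0.4977, -0.3418, 0.0939]
ee_rot: [3.141, -0.0, 0.929]
force: [0.1, -0.1, 0.2]
finger_gap: 0.0496
finger_force: 0.0
```

Run:
```python
from h import *
go(.503,-.3445,-.024,53.6)
t=snapshot("top");s=snapshot("scene")
cv2.imwrite("pics/top1.png",t);cv2.imwrite("pics/scene1.png",s)
# bolt 1 in the tray: dark spacer pixels within the far trough
for n,im,(x,y,w,h),thr in(("top",t,(215,145,85,65),38),("scene",s,(320,185,70,50),38)):
    g=im[y:y+h,x:x+w].max(2);N,L,S,C=cv2.connectedComponentsWithStats((g<thr).astype(np.uint8))
    for i in range(1,N):
        if S[i,4]>40: print(n,(C[i]+[x,y]).round(1),S[i],onplane(n,C[i]+[x,y],.02).round(4),np.round(cv2.minAreaRect(np.argwhere(L==i)[:,::-1].astype(np.float32))[1:][0],1))
```

```text
t 13.05 at [ 0.4977 -0.3418  0.0939] yaw 53.2 gap 0.0496 F [ 0.1 -0.1  0.2] | slide [0.02 0.14 2.95] turn [ 0.01 -0.   -0.07]
top [242.5 154.9] [  1   0  58  25 110] [0.6809 0.0948 0.02  ] [ 6.  59.8]
top [250.8 169.6] [ 26  18  21  14 182] [0.6432 0.0732 0.02  ] [10.  18.6]
top [252.7 187.7] [12 31 58 28 73] [0.5968 0.0677 0.02  ] [ 7.7 60. ]
scene [369.3 213.9] [ 42  23  15  13 105] [0.6493 0.073  0.02  ] [ 8.  14.2]
```

Bolt 1's spacer shows in the far trough at top (250.8,169.6), which is (0.643,0.073) and within 2 mm of target. Next, descend on bolt 2.

Call:
{"method": "apply_moves", "body": {"increments": [{"slide": [0.02,0.14,0.5],"delta_rot": [0,0,-0.07],"grip": 50},{"slide": [0,0,0.6],"delta_rot": [0,0,0],"grip": 50},{"slide": [0,0,0.6],"delta_rot": [0,0,0],"grip": 50},{"slide": [0,0,0.5],"delta_rot": [0,0,0],"grip": 50},{"slide": [0,0,0.3],"delta_rot": [0,0,0],"grip": 50},{"slide": [0,0,0.2],"delta_rot": [0,0,0],"grip": 50},{"slide": [0,0,0],"delta_rot": [0,0,0],"grip": 50},{"slide": [0,0,0],"delta_rot": [0,0,0],"grip": 50},{"slide": [0,0,0],"delta_rot": [0,0,0],"grip": 50}]}}

```text
clock: 13.9
eef_pos: [0.5034, -0.3452, -0.0137]
ee_rot: [3.139, -0.0, 0.941]
force: [0.1, -0.3, 0.4]
finger_gap: 0.05
finger_force: 0.0
```

Call:
{"method": "apply_moves", "body": {"increments": [{"slide": [0,0,0.1],"delta_rot": [0,0,0],"grip": 50},{"slide": [0,0,0.1],"delta_rot": [0,0,0],"grip": 50},{"slide": [0,0,0.05],"delta_rot": [0,0,0],"grip": 50},{"slide": [0,0,0],"delta_rot": [0,0,0],"grip": 50},{"slide": [0,0,0],"delta_rot": [0,0,0],"grip": 12},{"slide": [0,0,0],"delta_rot": [0,0,0],"grip": 12},{"slide": [0,0,0],"delta_rot": [0,0,0],"grip": 12},{"slide": [0,0,0],"delta_rot": [0,0,0],"grip": 12},{"slide": [0,0,0],"delta_rot": [0,0,0],"grip": 12},{"slide": [0,0,0],"delta_rot": [0,0,0],"grip": 12}]}}

```text
clock: 14.73
eef_pos: [0.5026, -0.3447, -0.0249]
ee_rot: [3.141, -0.0, 0.941]
force: [-0.9, -0.3, 0.2]
finger_gap: 0.0215
finger_force: 24.8
```

Call:
{"method": "apply_moves", "body": {"increments": [{"slide": [0,0,-0.5],"delta_rot": [0,0,0],"grip": 12},{"slide": [0,0,-0.8],"delta_rot": [0,0,0],"grip": 12},{"slide": [0,0,-0.8],"delta_rot": [0,0,0],"grip": 12},{"slide": [0,0,-0.8],"delta_rot": [0,0,0],"grip": 12},{"slide": [0.7,-0.36,0],"delta_rot": [0,0,0],"grip": 12},{"slide": [0.7,-0.36,0],"delta_rot": [0,0,0],"grip": 12},{"slide": [0.7,-0.36,0],"delta_rot": [0,0,0],"grip": 12},{"slide": [0.7,-0.36,0],"delta_rot": [0,0,0],"grip": 12},{"slide": [0.7,-0.36,0],"delta_rot": [0,0,0],"grip": 12},{"slide": [0.7,-0.36,0],"delta_rot": [0,0,0],"grip": 12},{"slide": [0.7,-0.36,0],"delta_rot": [0,0,0],"grip": 12},{"slide": [0.7,-0.36,0],"delta_rot": [0,0,0],"grip": 12}]}}

```text
clock: 15.73
eef_pos: [0.541, -0.0943, 0.0909]
ee_rot: [-3.141, 0.0, 0.94]
force: [0.2, 1.4, -1.4]
finger_gap: 0.0216
finger_force: 24.8
```

Call:
{"method": "apply_moves", "body": {"increments": [{"slide": [0.7,-0.36,0],"delta_rot": [0,0,0],"grip": 12},{"slide": [0.7,-0.36,0],"delta_rot": [0,0,0],"grip": 12},{"slide": [0,0,0],"delta_rot": [0,0,-0.94],"grip": 12},{"slide": [0,0,0],"delta_rot": [0,0,-0.94],"grip": 12},{"slide": [0,0,0],"delta_rot": [0,0,-0.94],"grip": 12},{"slide": [0,0,0],"delta_rot": [0,0,-0.94],"grip": 12},{"slide": [0,0,0],"delta_rot": [0,0,-0.94],"grip": 12},{"slide": [0,0,0],"delta_rot": [0,0,-0.94],"grip": 12},{"slide": [0,0,0],"delta_rot": [0,0,-0.94],"grip": 12},{"slide": [0,0,0],"delta_rot": [0,0,-0.94],"grip": 12},{"slide": [0,0,0],"delta_rot": [0,0,-0.94],"grip": 12},{"slide": [0,0,0],"delta_rot": [0,0,-0.9],"grip": 12}]}}

```text
clock: 16.73
eef_pos: [0.5507, -0.0337, 0.0908]
ee_rot: [-3.141, -0.0, 1.926]
force: [-0.8, -0.5, -0.8]
finger_gap: 0.0222
finger_force: 24.8
```

Run:
```python
from h import *
go(.5619,.0438,-.02,109.9)
```

```text
t 16.73 at [ 0.5507 -0.0337  0.0908] yaw 110.3 gap 0.0222 F [-0.8 -0.5 -0.8] | slide [1.72 0.94 2.77] turn [-0.01 -0.    0.07]
```

Call:
{"method": "apply_moves", "body": {"increments": [{"slide": [0.57,0.31,0],"delta_rot": [0,0,0.07],"grip": 12},{"slide": [0.57,0.31,0],"delta_rot": [0,0,0],"grip": 12},{"slide": [0.57,0.32,0],"delta_rot": [0,0,0],"grip": 12},{"slide": [0,0,0],"delta_rot": [0,0,0],"grip": 12},{"slide": [0,0,0],"delta_rot": [0,0,0],"grip": 12},{"slide": [0,0,0.5],"delta_rot": [0,0,0],"grip": 12},{"slide": [0,0,0.5],"delta_rot": [0,0,0],"grip": 12},{"slide": [0,0,0.5],"delta_rot": [0,0,0],"grip": 12},{"slide": [0,0,0.5],"delta_rot": [0,0,0],"grip": 12},{"slide": [0,0,0.3],"delta_rot": [0,0,0],"grip": 12},{"slide": [0,0,0],"delta_rot": [0,0,0],"grip": 12},{"slide": [0,0,0],"delta_rot": [0,0,0],"grip": 12}]}}

```text
clock: 17.73
eef_pos: [0.563, 0.0428, -0.0013]
ee_rot: [-3.14, -0.0, 1.913]
force: [-0.1, -0.5, -0.5]
finger_gap: 0.0218
finger_force: 24.8
```

Call:
{"method": "apply_moves", "body": {"increments": [{"slide": [0,0,0.2],"delta_rot": [0,0,0],"grip": 12},{"slide": [0,0,0.15],"delta_rot": [0,0,0],"grip": 12},{"slide": [0,0,0.1],"delta_rot": [0,0,0],"grip": 12},{"slide": [0,0,0.05],"delta_rot": [0,0,0],"grip": 12},{"slide": [0,0,0],"delta_rot": [0,0,0],"grip": 12},{"slide": [0,0,0],"delta_rot": [0,0,0],"grip": 12}]}}

```text
clock: 18.23
eef_pos: [0.5635, 0.0436, -0.0209]
ee_rot: [3.141, 0.0, 1.914]
force: [-0.3, -0.5, -0.7]
finger_gap: 0.0217
finger_force: 24.9
```

Call:
{"method": "apply_moves", "body": {"increments": [{"slide": [0,0,0],"delta_rot": [0,0,0],"grip": 36},{"slide": [0,0,0],"delta_rot": [0,0,0],"grip": 36},{"slide": [0,0,0],"delta_rot": [0,0,0],"grip": 36},{"slide": [0,0,-0.4],"delta_rot": [0,0,0],"grip": 36},{"slide": [0,0,-0.8],"delta_rot": [0,0,0],"grip": 36},{"slide": [0,0,-0.8],"delta_rot": [0,0,0],"grip": 36},{"slide": [0,0,-0.8],"delta_rot": [0,0,0],"grip": 36},{"slide": [0,0,-0.8],"delta_rot": [0,0,0],"grip": 36},{"slide": [0,0,0],"delta_rot": [0,0,0],"grip": 36}]}}

```text
clock: 18.98
eef_pos: [0.5675, 0.0445, 0.1293]
ee_rot: [3.131, 0.003, 1.914]
force: [0.8, 0.2, -0.0]
finger_gap: 0.0362
finger_force: 0.0
```

Run:
```python
from h import *
for P in((.3605,.293,.1),(.604,.303,.1)): go(*P,130)
t=cv2.imread("pics/top0.png").max(2)
# disc outline: circle fit on dark blob, project on disc's top plane and underside
for x0,y0 in((150,268),(149,173)):
    m=(t[y0:y0+26,x0:x0+26]<75).astype(np.uint8);c=max(cv2.findContours(m,cv2.RETR_EXTERNAL,cv2.CHAIN_APPROX_NONE)[0],key=cv2.contourArea)
    # exclude stud: keep right-hand part of outline
    q=c[:,0].astype(float);q=q[q[:,0]>np.median(q[:,0])-3]
    A=np.c_[2*q,np.ones(len(q))];s=np.linalg.lstsq(A,(q**2).sum(1),rcond=None)[0];ctr=s[:2]+[x0,y0]
    print("disc px",ctr.round(1),"r",np.sqrt(s[2]+s[0]**2+s[1]**2).round(1),onplane("top",ctr,.012).round(4))
for n,p in(("top",(152.7,284)),("top",(152,183)),("scene",(398.25,129)),("scene",(432,178.8))): print(n,onplane(n,p,.06).round(4))
```

```text
t 18.98 at [0.5675 0.0445 0.1293] yaw 109.6 gap 0.0362 F [ 0.8  0.2 -0. ] | slide [ 7.59 -2.79  0.68] turn [ 0.09  0.05 -3.39]
t 18.98 at [0.5675 0.0445 0.1293] yaw 109.6 gap 0.0362 F [ 0.8  0.2 -0. ] | slide [5.78 3.02 0.75] turn [ 0.09  0.05 -3.39]
disc px [162.7 280.3] r 8.6 [0.3626 0.2926 0.012 ]
disc px [161.8 185.2] r 8.1 [0.6036 0.3018 0.012 ]
top [0.3606 0.2964 0.06  ]
top [0.6033 0.3055 0.06  ]
scene [0.3664 0.2956 0.06  ]
scene [0.6089 0.3036 0.06  ]
```

Foot positions are A (0.362,0.294) and B (0.604,0.303); the two views agree within 5 mm. The stud tops lie over the discs, so both feet stand upright. Going to foot A.

Call:
{"method": "apply_moves", "body": {"increments": [{"slide": [0.69,-0.25,0],"delta_rot": [0,0,0],"grip": 36},{"slide": [0.69,-0.25,0],"delta_rot": [0,0,0],"grip": 36},{"slide": [0.69,-0.25,0],"delta_rot": [0,0,0],"grip": 36},{"slide": [0.69,-0.25,0],"delta_rot": [0,0,0],"grip": 36},{"slide": [0.69,-0.25,0],"delta_rot": [0,0,0],"grip": 36},{"slide": [0.69,-0.25,0],"delta_rot": [0,0,0],"grip": 36},{"slide": [0.69,-0.25,0],"delta_rot": [0,0,0],"grip": 36},{"slide": [0.69,-0.25,0],"delta_rot": [0,0,0],"grip": 36},{"slide": [0.69,-0.25,0],"delta_rot": [0,0,0],"grip": 36},{"slide": [0.69,-0.25,0],"delta_rot": [0,0,0],"grip": 36},{"slide": [0.69,-0.25,0],"delta_rot": [0,0,0],"grip": 36},{"slide": [0,0,0],"delta_rot": [0,0,0],"grip": 36}]}}

```text
clock: 19.98
eef_pos: [0.3537, 0.297, 0.1233]
ee_rot: [3.141, -0.003, 1.922]
force: [-0.6, -0.3, 0.5]
finger_gap: 0.0362
finger_force: 0.0
```

Run:
```python
from h import *
go(.362,.294,.003,109.6)
t=snapshot("top");s=snapshot("scene")
for n,im,(x,y,w,h) in(("top",t,(215,145,95,100)),("scene",s,(310,165,80,70)),("scene",s,(380,120,70,85))):
    g=im[y:y+h,x:x+w].max(2);N,L,S,C=cv2.connectedComponentsWithStats((g<38).astype(np.uint8))
    for i in range(1,N):
        if S[i,4]>40: print(n,(C[i]+[x,y]).round(1),S[i],onplane(n,C[i]+[x,y],.02).round(4))
```

```text
t 19.98 at [0.3537 0.297  0.1233] yaw 110.1 gap 0.0362 F [-0.6 -0.3  0.5] | slide [-0.15  0.17  3.01] turn [ 0.   -0.02  0.08]
top [237.9 161.4] [  1   0  58  50 182] [0.6641 0.1063 0.02  ]
top [250.8 169.5] [ 26  17  21  15 190] [0.6435 0.0732 0.02  ]
top [246.7 196.2] [ 12  31  58  51 128] [0.575  0.0825 0.02  ]
top [262.1 201. ] [ 37  49  21  15 187] [0.563  0.0434 0.02  ]
scene [343.7 188. ] [18 12 33 22 53] [0.527  0.0324 0.02  ]
scene [338.3 214.6] [ 3 24 46 46 62] [ 0.6212 -0.0207  0.02  ]
scene [351.1 196.6] [ 34  26  15  13 106] [0.5679 0.0428 0.02  ]
scene [369.3 213.8] [ 52  43  15  13 108] [0.6489 0.0732 0.02  ]
scene [395.4 139.9] [11 16 10  8 54] [0.3782 0.2857 0.02  ]
scene [422.9 159.1] [38 35 12  8 47] [0.4927 0.3382 0.02  ]
scene [428.4 189.5] [43 65 12  9 64] [0.6194 0.2947 0.02  ]
```

Bolt 2 lies in the middle trough at (0.563,0.043). Next, centre over foot A and descend.

Call:
{"method": "apply_moves", "body": {"increments": [{"slide": [-0.15,0.17,0.4],"delta_rot": [0,0,0],"grip": 36},{"slide": [0,0,0.4],"delta_rot": [0,0,0],"grip": 36},{"slide": [0,0,0],"delta_rot": [0,0,0],"grip": 36},{"slide": [0,0,0.4],"delta_rot": [0,0,0],"grip": 36},{"slide": [0,0,0.4],"delta_rot": [0,0,0],"grip": 36},{"slide": [0,0,0.3],"delta_rot": [0,0,0],"grip": 36},{"slide": [0,0,0.3],"delta_rot": [0,0,0],"grip": 36},{"slide": [0,0,0],"delta_rot": [0,0,0],"grip": 36},{"slide": [0,0,0],"delta_rot": [0,0,0],"grip": 36}]}}

```text
clock: 20.83
eef_pos: [0.3659, 0.2889, 0.0347]
ee_rot: [-3.14, 0.0, 1.913]
force: [0.6, 0.0, 0.6]
finger_gap: 0.0359
finger_force: 0.0
```

Run:
```python
from h import *
go(.362,.294,.003,109.6)
s=snapshot("scene");t=snapshot("top")
Z=lambda im,x,y:cv2.resize(im[y:y+50,x:x+50],None,fx=8,fy=8,interpolation=cv2.INTER_CUBIC)
cv2.imwrite("pics/l.png",np.clip(2*np.hstack([Z(s,372,105),Z(t,135,255)]).astype(float),0,255).astype(np.uint8))
```

```text
t 20.83 at [0.3659 0.2889 0.0347] yaw 109.6 gap 0.0359 F [0.6 0.  0.6] | slide [ 0.15 -0.05  0.79] turn [-0.01  0.    0.  ]
```

View pics/l.png

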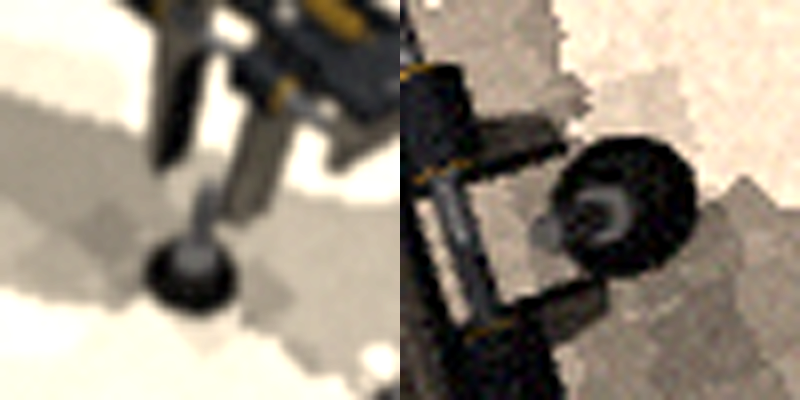

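The fingers straddle foot A's stud: tips at scene crop (165,165) and (245,215), stud top at (208,190). Next come a small correction, the descent and the grip.

Call:
{"method": "apply_moves", "body": {"increments": [{"slide": [0.13,-0.05,0],"delta_rot": [0,0,0],"grip": 36},{"slide": [0,0,0.2],"delta_rot": [0,0,0],"grip": 36},{"slide": [0,0,0.2],"delta_rot": [0,0,0],"grip": 36},{"slide": [0,0,0.2],"delta_rot": [0,0,0],"grip": 36},{"slide": [0,0,0.15],"delta_rot": [0,0,0],"grip": 36},{"slide": [0,0,0],"delta_rot": [0,0,0],"grip": 36},{"slide": [0,0,0],"delta_rot": [0,0,0],"grip": 36}]}}

```text
clock: 21.52
eef_pos: [0.362, 0.2931, 0.0043]
ee_rot: [-3.14, 0.0, 1.914]
force: [-0.2, -0.0, 0.2]
finger_gap: 0.0363
finger_force: 0.0
```

Call:
{"method": "apply_moves", "body": {"increments": [{"slide": [0,0,0],"delta_rot": [0,0,0],"grip": 4},{"slide": [0,0,0],"delta_rot": [0,0,0],"grip": 4},{"slide": [0,0,0],"delta_rot": [0,0,0],"grip": 4},{"slide": [0,0,0],"delta_rot": [0,0,0],"grip": 4},{"slide": [0,0,0],"delta_rot": [0,0,0],"grip": 4},{"slide": [0,0,0],"delta_rot": [0,0,0],"grip": 4}]}}

```text
clock: 22.02
eef_pos: [0.3626, 0.2934, 0.0051]
ee_rot: [3.141, 0.0, 1.913]
force: [-0.4, 0.6, 0.2]
finger_gap: 0.0088
finger_force: 25.0
```

Call:
{"method": "apply_moves", "body": {"increments": [{"slide": [0,0,-0.4],"delta_rot": [0,0,0],"grip": 4},{"slide": [0,0,-0.7],"delta_rot": [0,0,0],"grip": 4},{"slide": [0,0,-0.7],"delta_rot": [0,0,0],"grip": 4},{"slide": [0,0,-0.7],"delta_rot": [0,0,0],"grip": 4},{"slide": [-0.3,0,0],"delta_rot": [0,0,0],"grip": 4},{"slide": [-0.6,0.04,0],"delta_rot": [0,0,0],"grip": 4},{"slide": [-0.6,0.04,0],"delta_rot": [0,0,0],"grip": 4},{"slide": [-0.6,0.04,0],"delta_rot": [0,0,0],"grip": 4},{"slide": [-0.6,0.04,0],"delta_rot": [0,0,0],"grip": 4},{"slide": [-0.6,0.04,0],"delta_rot": [0,0,0],"grip": 4},{"slide": [-0.6,0.04,0],"delta_rot": [0,0,0],"grip": 4},{"slide": [-0.6,0.04,0],"delta_rot": [0,0,0],"grip": 4}], "grip_force": 30}}

```text
clock: 23.02
eef_pos: [0.4337, 0.1263, 0.105]
ee_rot: [3.142, 0.0, 1.913]
force: [-0.3, 0.2, -1.6]
finger_gap: 0.0091
finger_force: 30.0
```

Call:
{"method": "apply_moves", "body": {"increments": [{"slide": [-0.6,0.04,0],"delta_rot": [0,0,0],"grip": 4},{"slide": [-0.6,0.04,0],"delta_rot": [0,0,0],"grip": 4},{"slide": [-0.6,0.04,0],"delta_rot": [0,0,0],"grip": 4},{"slide": [0,0,0],"delta_rot": [0,0,0],"grip": 4},{"slide": [0,0,0],"delta_rot": [0,0,0],"grip": 4}]}}

```text
clock: 23.43
eef_pos: [0.4623, 0.0602, 0.1048]
ee_rot: [-3.141, -0.0, 1.91]
force: [0.3, 0.2, 0.1]
finger_gap: 0.0094
finger_force: 30.0
```

Run:
```python
from h import *
go(.4659,.0505,.0085,109.6)
```

```text
t 23.43 at [0.4623 0.0602 0.1048] yaw 109.5 gap 0.0094 F [0.3 0.2 0.1] | slide [-0.26  0.    2.41] turn [-0.   -0.   -0.02]
```

Call:
{"method": "apply_moves", "body": {"increments": [{"slide": [-0.25,0,0],"delta_rot": [0,0,0],"grip": 4},{"slide": [0,0,0],"delta_rot": [0,0,0],"grip": 4},{"slide": [0,0,0.4],"delta_rot": [0,0,0],"grip": 4},{"slide": [0,0,0.5],"delta_rot": [0,0,0],"grip": 4},{"slide": [0,0,0.5],"delta_rot": [0,0,0],"grip": 4},{"slide": [0,0,0.4],"delta_rot": [0,0,0],"grip": 4},{"slide": [0,0,0.2],"delta_rot": [0,0,0],"grip": 4},{"slide": [0,0,0.1],"delta_rot": [0,0,0],"grip": 4},{"slide": [0,0,0],"delta_rot": [0,0,0],"grip": 4},{"slide": [0,0,0],"delta_rot": [0,0,0],"grip": 4}]}}

```text
clock: 24.27
eef_pos: [0.466, 0.0524, 0.0215]
ee_rot: [3.141, 0.0, 1.914]
force: [0.6, 0.7, -1.0]
finger_gap: 0.0089
finger_force: 30.0
```

Run:
```python
from h import *
go(.4659,.0505,.0085,109.6)
```

```text
t 24.27 at [0.466  0.0524 0.0215] yaw 109.7 gap 0.0089 F [ 0.6  0.7 -1. ] | slide [-0.04 -0.02  0.32] turn [0.01 0.   0.01]
```

Call:
{"method": "apply_moves", "body": {"increments": [{"slide": [-0.04,0,0.1],"delta_rot": [0,0,0],"grip": 4},{"slide": [0,0,0.1],"delta_rot": [0,0,0],"grip": 4},{"slide": [0,0,0.06],"delta_rot": [0,0,0],"grip": 4},{"slide": [0,0,0.04],"delta_rot": [0,0,0],"grip": 4},{"slide": [0,0,0],"delta_rot": [0,0,0],"grip": 4},{"slide": [0,0,0],"delta_rot": [0,0,0],"grip": 4},{"slide": [0,0,0],"delta_rot": [0,0,0],"grip": 4}]}}

```text
clock: 24.85
eef_pos: [0.4661, 0.0503, 0.0091]
ee_rot: [-3.141, 0.0, 1.913]
force: [-1.2, -0.8, 2.3]
finger_gap: 0.0092
finger_force: 30.0
```

Light contact (2.3 N), so release and rise, then head for foot B.

Call:
{"method": "apply_moves", "body": {"increments": [{"slide": [0,0,0],"delta_rot": [0,0,0],"grip": 24},{"slide": [0,0,0],"delta_rot": [0,0,0],"grip": 30},{"slide": [0,0,0],"delta_rot": [0,0,0],"grip": 30},{"slide": [0,0,0],"delta_rot": [0,0,0],"grip": 30},{"slide": [0,0,-0.3],"delta_rot": [0,0,0],"grip": 30},{"slide": [0,0,-0.7],"delta_rot": [0,0,0],"grip": 30},{"slide": [0,0,-0.8],"delta_rot": [0,0,0],"grip": 30},{"slide": [0,0,-0.8],"delta_rot": [0,0,0],"grip": 36},{"slide": [0,0,0],"delta_rot": [0,0,0],"grip": 36}]}}

```text
clock: 25.6
eef_pos: [0.47, 0.0515, 0.1188]
ee_rot: [3.132, 0.003, 1.914]
force: [0.9, 1.1, 0.8]
finger_gap: 0.0357
finger_force: 0.0
```

Call:
{"method": "apply_moves", "body": {"increments": [{"slide": [0.48,0.53,0],"delta_rot": [0,0,0],"grip": 36},{"slide": [0.48,0.53,0],"delta_rot": [0,0,0],"grip": 36},{"slide": [0.48,0.53,0],"delta_rot": [0,0,0],"grip": 36},{"slide": [0.48,0.53,0],"delta_rot": [0,0,0],"grip": 36},{"slide": [0.48,0.53,0],"delta_rot": [0,0,0],"grip": 36},{"slide": [0.48,0.53,0],"delta_rot": [0,0,0],"grip": 36},{"slide": [0.48,0.53,0],"delta_rot": [0,0,0],"grip": 36},{"slide": [0.48,0.53,0],"delta_rot": [0,0,0],"grip": 36},{"slide": [0.48,0.53,0],"delta_rot": [0,0,0],"grip": 36},{"slide": [0.48,0.53,0],"delta_rot": [0,0,0],"grip": 36},{"slide": [0,0,0],"delta_rot": [0,0,0],"grip": 36},{"slide": [0,0,0],"delta_rot": [0,0,0],"grip": 36}]}}

```text
clock: 26.6
eef_pos: [0.6006, 0.3043, 0.1128]
ee_rot: [-3.141, -0.001, 1.916]
force: [-0.6, -0.9, -0.6]
finger_gap: 0.0358
finger_force: 0.0
```

Run:
```python
from h import *
go(.604,.303,.0035,109.6)
t=snapshot("top");cv2.imwrite("pics/top2.png",t)
g=t[205:265,235:310].max(2);N,L,S,C=cv2.connectedComponentsWithStats((g<38).astype(np.uint8))
for i in range(1,N):
    if S[i,4]>30: print((C[i]+[235,205]).round(1),S[i],onplane("top",C[i]+[235,205],.016).round(4))
```

```text
t 26.6 at [0.6006 0.3043 0.1128] yaw 109.8 gap 0.0358 F [-0.6 -0.9 -0.6] | slide [-0.06  0.07  2.73] turn [-0.01 -0.01  0.03]
[258.8 239.6] [ 15  26  18  18 199] [0.4653 0.0513 0.016 ]
[246.3 250.3] [ 7 35  9 21 34] [0.4382 0.0825 0.016 ]
```

Foot A stands in its cell: an 18x18 px disc at top (258.8,239.6), which is (0.465,0.051). Descending on foot B.

Call:
{"method": "apply_moves", "body": {"increments": [{"slide": [-0.06,0.07,0],"delta_rot": [0,0,0],"grip": 36},{"slide": [0,0,0],"delta_rot": [0,0,0],"grip": 36},{"slide": [0,0,0.4],"delta_rot": [0,0,0],"grip": 36},{"slide": [0,0,0.4],"delta_rot": [0,0,0],"grip": 36},{"slide": [0,0,0.4],"delta_rot": [0,0,0],"grip": 36},{"slide": [0,0,0.4],"delta_rot": [0,0,0],"grip": 36},{"slide": [0,0,0.3],"delta_rot": [0,0,0],"grip": 36},{"slide": [0,0,0.3],"delta_rot": [0,0,0],"grip": 36},{"slide": [0,0,0.2],"delta_rot": [0,0,0],"grip": 36},{"slide": [0,0,0],"delta_rot": [0,0,0],"grip": 36},{"slide": [0,0,0],"delta_rot": [0,0,0],"grip": 36}]}}

```text
clock: 27.57
eef_pos: [0.6047, 0.3011, 0.0169]
ee_rot: [-3.141, -0.0, 1.913]
force: [0.3, 0.7, -0.6]
finger_gap: 0.036
finger_force: 0.0
```

Run:
```python
from h import *
go(.604,.303,.0045,109.6)
```

```text
t 27.57 at [0.6047 0.3011 0.0169] yaw 109.6 gap 0.036 F [ 0.3  0.7 -0.6] | slide [ 0.05 -0.    0.31] turn [-0. -0.  0.]
```

Call:
{"method": "apply_moves", "body": {"increments": [{"slide": [0.05,0,0.1],"delta_rot": [0,0,0],"grip": 36},{"slide": [0,0,0.1],"delta_rot": [0,0,0],"grip": 36},{"slide": [0,0,0.1],"delta_rot": [0,0,0],"grip": 36},{"slide": [0,0,0],"delta_rot": [0,0,0],"grip": 36},{"slide": [0,0,0],"delta_rot": [0,0,0],"grip": 4},{"slide": [0,0,0],"delta_rot": [0,0,0],"grip": 4},{"slide": [0,0,0],"delta_rot": [0,0,0],"grip": 4},{"slide": [0,0,0],"delta_rot": [0,0,0],"grip": 4},{"slide": [0,0,0],"delta_rot": [0,0,0],"grip": 4},{"slide": [0,0,0],"delta_rot": [0,0,0],"grip": 4}]}}

```text
clock: 28.4
eef_pos: [0.6041, 0.303, 0.005]
ee_rot: [3.142, 0.0, 1.913]
force: [0.3, 0.1, -0.5]
finger_gap: 0.009
finger_force: 30.0
```

Call:
{"method": "apply_moves", "body": {"increments": [{"slide": [0,0,-0.4],"delta_rot": [0,0,0],"grip": 4},{"slide": [0,0,-0.7],"delta_rot": [0,0,0],"grip": 4},{"slide": [0,0,-0.7],"delta_rot": [0,0,0],"grip": 4},{"slide": [0,0,-0.8],"delta_rot": [0,0,0],"grip": 4},{"slide": [0,0,-0.4],"delta_rot": [0,0,0],"grip": 4},{"slide": [-0.3,-0.25,0],"delta_rot": [0,0,0],"grip": 4},{"slide": [-0.6,-0.48,0],"delta_rot": [0,0,0],"grip": 4},{"slide": [-0.6,-0.48,0],"delta_rot": [0,0,0],"grip": 4},{"slide": [-0.6,-0.48,0],"delta_rot": [0,0,0],"grip": 4},{"slide": [-0.6,-0.48,0],"delta_rot": [0,0,0],"grip": 4},{"slide": [-0.6,-0.48,0],"delta_rot": [0,0,0],"grip": 4},{"slide": [-0.6,-0.48,0],"delta_rot": [0,0,0],"grip": 4}]}}

```text
clock: 29.4
eef_pos: [0.538, 0.1129, 0.1261]
ee_rot: [3.141, 0.001, 1.914]
force: [0.2, -0.3, -0.2]
finger_gap: 0.0096
finger_force: 30.0
```

Call:
{"method": "apply_moves", "body": {"increments": [{"slide": [-0.6,-0.48,0],"delta_rot": [0,0,0],"grip": 4},{"slide": [-0.6,-0.48,0],"delta_rot": [0,0,0],"grip": 4},{"slide": [-0.6,-0.48,0],"delta_rot": [0,0,0],"grip": 4},{"slide": [-0.6,-0.48,0],"delta_rot": [0,0,0],"grip": 4},{"slide": [0,0,0],"delta_rot": [0,0,0],"grip": 4},{"slide": [0,0,0],"delta_rot": [0,0,0],"grip": 4}]}}

```text
clock: 29.9
eef_pos: [0.4984, -0.004, 0.1259]
ee_rot: [3.141, 0.001, 1.91]
force: [-0.7, 0.7, -0.5]
finger_gap: 0.0096
finger_force: 30.0
```

Run:
```python
from h import *
go(.4924,-.0228,.009,109.6)
```

```text
t 29.9 at [ 0.4984 -0.004   0.1259] yaw 109.4 gap 0.0096 F [-0.7  0.7 -0.5] | slide [-0.39 -0.3   2.92] turn [ 0.    0.01 -0.03]
```

Call:
{"method": "apply_moves", "body": {"increments": [{"slide": [-0.39,-0.3,0],"delta_rot": [0,0,0],"grip": 4},{"slide": [0,0,0],"delta_rot": [0,0,0],"grip": 4},{"slide": [0,0,0.4],"delta_rot": [0,0,0],"grip": 4},{"slide": [0,0,0.5],"delta_rot": [0,0,0],"grip": 4},{"slide": [0,0,0.5],"delta_rot": [0,0,0],"grip": 4},{"slide": [0,0,0.5],"delta_rot": [0,0,0],"grip": 4},{"slide": [0,0,0.4],"delta_rot": [0,0,0],"grip": 4},{"slide": [0,0,0.2],"delta_rot": [0,0,0],"grip": 4},{"slide": [0,0,0.1],"delta_rot": [0,0,0],"grip": 4},{"slide": [0,0,0],"delta_rot": [0,0,0],"grip": 4},{"slide": [0,0,0],"delta_rot": [0,0,0],"grip": 4}]}}

```text
clock: 30.82
eef_pos: [0.4932, -0.0201, 0.0216]
ee_rot: [3.141, 0.0, 1.914]
force: [0.5, 0.6, -1.3]
finger_gap: 0.0092
finger_force: 30.0
```

Run:
```python
from h import *
go(.4924,-.0228,.009,109.6)
```

```text
t 30.82 at [ 0.4932 -0.0201  0.0216] yaw 109.7 gap 0.0092 F [ 0.5  0.6 -1.3] | slide [-0.06 -0.04  0.32] turn [0.01 0.   0.01]
```

Call:
{"method": "apply_moves", "body": {"increments": [{"slide": [-0.06,-0.04,0.1],"delta_rot": [0,0,0],"grip": 4},{"slide": [0,0,0.1],"delta_rot": [0,0,0],"grip": 4},{"slide": [0,0,0.06],"delta_rot": [0,0,0],"grip": 4},{"slide": [0,0,0.05],"delta_rot": [0,0,0],"grip": 4},{"slide": [0,0,0],"delta_rot": [0,0,0],"grip": 4},{"slide": [0,0,0],"delta_rot": [0,0,0],"grip": 4},{"slide": [0,0,0],"delta_rot": [0,0,0],"grip": 4}]}}

```text
clock: 31.4
eef_pos: [0.4918, -0.0239, 0.0089]
ee_rot: [3.142, 0.001, 1.913]
force: [-0.4, -0.9, 5.4]
finger_gap: 0.009
finger_force: 30.0
```

Contact at 5.4 N, so the foot is on the floor. Release, rise, and move aside for a last look.

Call:
{"method": "apply_moves", "body": {"increments": [{"slide": [0,0,0],"delta_rot": [0,0,0],"grip": 24},{"slide": [0,0,0],"delta_rot": [0,0,0],"grip": 30},{"slide": [0,0,0],"delta_rot": [0,0,0],"grip": 30},{"slide": [0,0,0],"delta_rot": [0,0,0],"grip": 30},{"slide": [0,0,-0.3],"delta_rot": [0,0,0],"grip": 30},{"slide": [0,0,-0.7],"delta_rot": [0,0,0],"grip": 30},{"slide": [0,0,-0.8],"delta_rot": [0,0,0],"grip": 30},{"slide": [0,0,-0.8],"delta_rot": [0,0,0],"grip": 30},{"slide": [0,0,-0.6],"delta_rot": [0,0,0],"grip": 30},{"slide": [0,0,0],"delta_rot": [0,0,0],"grip": 30}]}}

```text
clock: 32.23
eef_pos: [0.4952, -0.0233, 0.142]
ee_rot: [3.133, 0.004, 1.914]
force: [0.5, -0.4, 0.0]
finger_gap: 0.0302
finger_force: 0.0
```

Call:
{"method": "apply_moves", "body": {"increments": [{"slide": [-0.7,-0.3,0],"delta_rot": [0,0,0],"grip": 30},{"slide": [-0.7,-0.3,0],"delta_rot": [0,0,0],"grip": 30},{"slide": [-0.7,-0.3,0],"delta_rot": [0,0,0],"grip": 30},{"slide": [-0.7,-0.3,0],"delta_rot": [0,0,0],"grip": 30},{"slide": [-0.7,-0.3,0],"delta_rot": [0,0,0],"grip": 30},{"slide": [-0.7,-0.3,0],"delta_rot": [0,0,0],"grip": 30},{"slide": [-0.7,-0.3,0],"delta_rot": [0,0,0],"grip": 30},{"slide": [-0.7,-0.3,0],"delta_rot": [0,0,0],"grip": 30},{"slide": [0,0,0],"delta_rot": [0,0,0],"grip": 30},{"slide": [0,0,0],"delta_rot": [0,0,0],"grip": 30}]}}

```text
clock: 33.07
eef_pos: [0.4757, -0.2684, 0.1361]
ee_rot: [-3.141, -0.001, 1.91]
force: [1.0, 0.0, -0.1]
finger_gap: 0.0299
finger_force: 0.0
```

Run:
```python
from h import *
s=snapshot("scene");t=snapshot("top")
Z=lambda im,x,y:cv2.resize(im[y:y+130,x:x+130],None,fx=3,fy=3,interpolation=cv2.INTER_CUBIC)
cv2.imwrite("pics/m.png",np.clip(1.8*np.hstack([Z(s,290,130),Z(t,195,140)]).astype(float),0,255).astype(np.uint8))
```

```text
(no output)
```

View pics/m.png

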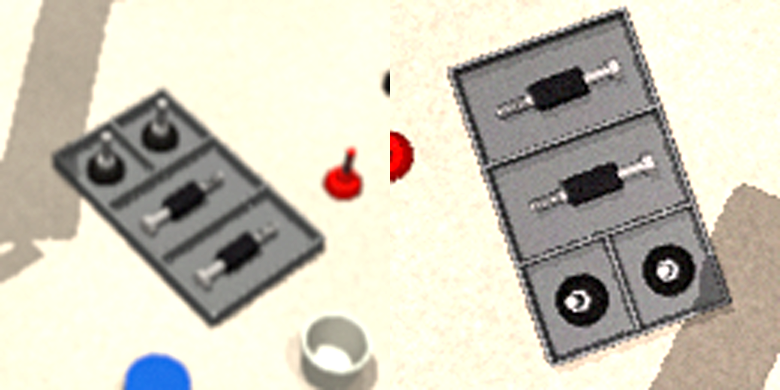

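The final picture shows both bolts lying flat along their troughs, at top crop (557,88) and (592,184). Both feet stand upright, one in each cell, at (582,300) and (668,270).

```bash
python3 -c "
from cell import hand_in
print(hand_in())"
```

```text
the job is handed in; nothing more can be done
None
```

The job is handed in: both transit bolts lie flat, one in each long trough, both levelling feet stand upright, one in each square cell, and nothing else was moved (about 33 s of the 102 s used).

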